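Show a loose roller to the inspection camera on a shuttle tray

ROBOT

A 7-joint arm with a two-finger parallel gripper is mounted at the origin on the work surface. World frame = base frame: x ahead of the robot, y to its left, z up, the work surface at z = 0. Lengths are in m, angles in degrees, forces in N, time in s.
With the tool pointing down it reaches from about 0.425 to 0.875 m from the base axis. Payload 4.7 kg.
Tool frame: the origin (TCP) lies at the very end of the fingers, on their centre line; the grasp point (between the pads) lies 19 mm behind it; z points along the fingers, y is the line along which they close (so a half turn about z gives the same grasp; the last joint's range is limited). The gripper opens to 85 mm and grips with 20 to 120 N. Pads are 22 mm wide; open, the fingers measure 114 mm over their backs; the gripper's body (76 mm by 85 mm) begins 54 mm behind the grasp point. The pads swing forward as they close: fully open they stand 13 mm farther back than shut.
Start: joints at [68.417, 18.392, -4.016, 83.108, 1.295, 78.541, -3.26], TCP at [0.248, -0.601, 0.231] pointing down, gripper open.
Joint ranges: [-163.93, 163.93], [-17.29, 119.83], [-79.2, 71.16], [3.27, 140.29], [-89.18, 269.18], [5.43, 117.66], [-154.24, 154.24]. Speed limits (degrees/s): [147.25, 147.25, 180, 180, 180, 180, 180].

INTERFACE

Orientations are given as [roll, pitch, yaw] about the fixed x, y, z axes, in that order (R = Rz(yaw) Ry(pitch) Rx(roll)).
In Python, from bench import * gives the robot as it stands.
- The arm moves only by the tool arm_command, never from a script. Its argument "targets" is a list of rows, each a list of 7 numbers: the shift along the world's x, y, z normalised to -1 to 1, where 1 is 0.3 m, then the turn, a rotation vector about the world's x, y, z normalised to -1 to 1, where 1 is 180 degrees, then the opening, from -1 (shut) to 1 (fully open). A call has 1 to 20 rows; each row is the pose to reach, as a shift and turn from the pose commanded when the call began, turning the shorter way round; what a row does not reach only later rows make up. A row lasts 1/8 s, in which the tool goes at most 62.5 mm and 10.7 degrees, less where a joint would pass 70% of its speed; a pose out of reach is approached as far as the arm can. A call with a number of a shift or a turn outside -1 to 1 is refused whole. A call with a gripper value outside its range is refused whole. The fingers move at their own pace and stop on an object; the grip force is fixed at half the most. Time passes only in rows, so rows that repeat a pose let the fingers close. It gives the time, the measured TCP pose, the force, the opening and the grip force at its end, in the units of the state.
- sense(): the state, without advancing time (a new reading comes with each control period).
- camera(name): name is "scene" or "top" or "wrist"; returns a dict with "frame" (420x560x3 uint8, red, green, blue), "range_z" (420x560 float32, m along the optical axis (not along the pixel's ray), 0 where there is no reading), "fx", "fy", "cx", "cy" (pixels), "rvec" (rotation vector, rad) and "tvec" (3), from world to camera coordinates, as OpenCV has them; the wrist camera has in their place "tool_from_camera" (4x4, takes a point from camera to tool coordinates, whose origin is the TCP and whose axes are the flange's). Camera axes: x right, y down, z forward; pixel columns grow to the right and rows downward; lengths in m; the calibration is good to about 2 mm. A picture is of the moment at which its call begins: read the wrist's pose just before it.
- hand_in(): hands the job in; it is judged then, once.
The state is a dict: "clock": time; "joint_pos": joint angles; "joint_vel": joint speeds; "joint_efforts": joint torques, N m; "position": TCP position; "tcp_rot": TCP orientation; "force": force on the tool from outside, world axes, zero at the start; "ft_torque": the same for the moment, N m; "finger_gap": opening from 0.0 (shut) to 1.0 (fully open); "grasp_force": force on a finger pad.
Only numpy, scipy, OpenCV 4.12 (cv2) and the standard library are available. Lean on these libraries where they do the work, as an engineer would, in place of code of your own. Each camera call takes 0.05 s, during which the arm holds its last target. There are 200 camera calls.

TASK

Lift the inspection tray by its orange handle from the grey mat and carry it to the black inspection camera; a shuttle runs freely along the tray with a steel roller lying loose in its saddle. Hold the tray a few centimetres above the lens, without touching the camera, and bring the shuttle by tilting the tray to the glass window with the green edges and keep it there, the roller over the middle of the window and over the lens, for at least 4 seconds. Then set the tray down gently and level in the middle of the blue mat, lined up with it, and let go with the roller still in its saddle and all at rest; never touch the roller, let it run fast, tip the tray steeply or shake the roller out, and leave the other things alone.

Things in the scene. Friction and masses are not known exactly. Their poses are not given: they have to be found in the camera images.
- tray: Shallow aluminium tray, 88 mm (its x) by 300 mm (its y, long axis, roughly along world y at the start), walls 20 mm high and 6 mm thick all round (black end stops), floor 5 mm, 0.5 kg nominal empty; origin at the centre of its underside, z up. A steel bail stands over its middle (y = 0): legs 6 by 20 mm at x = -41 and +41 mm, joined by the orange grip bar, under which shuttle and roller pass.
- handle (a point): Centre of the orange grip bar, 100 mm above the tray's underside, axes as the tray. The bar runs along tray x, 88 mm long, 14 mm thick along tray y, 24 mm high: pinch it across its thickness (fingers closing along tray y) between the legs.
- window (a point): Centre of the glass window, on the tray's floor (5 mm above the underside), 70 mm from the tray's centre towards tray +y; the window is 44 mm long along tray y, the full width across, and its side walls are painted green.
- camera: Fixed upward-looking camera: black round housing, 80 mm diameter, 45 mm high, standing on the bench between the mats; origin at the centre of its underside.
- lens (a point): Centre of the camera's lens, the top of the camera, 45 mm above the bench.
- grey_mat: Fixed grey mat on which the tray starts, 150 (x) by 360 (y) by 6 mm; origin at the centre of its underside. It may be on the left or on the right.
- blue_mat: Fixed blue mat on which the tray must be put down, 150 (x) by 360 (y) by 6 mm; origin at the centre of its underside, long axis along its y. The camera stands between the two mats.
- screwdriver: Bystander: red-handled screwdriver lying beyond the camera, to be left alone.
- bottle: Bystander: yellow drink bottle, 66 mm diameter, 200 mm high, origin under its base, to be left alone.
- parts_bin: Bystander: blue open bin, 100 by 140 by 60 mm, origin under its base, to be left alone.
- shuttle (a joint): Travel (m) of the shuttle along tray y; it starts at 0, its centre at tray y = -50 mm; +0.12 is over the window's middle; stops at -0.062 and +0.162. Blue plate 66 by 60 mm, 0.15 kg nominal, on ball-bearing rails: friction 0.003 N, damping 0.05 N s/m, nothing else holds it. Its acceleration (and the roller's) along tray y is 9.81 x downhill slope (rad) minus the tray's own acceleration.
- saddle (a point): Point of the shuttle where the roller's centre belongs, 31 mm above the tray's underside, axes as the tray. Two ridges 3 mm high across the shuttle keep the roller from rolling off; a knock against an end stop can throw it out.
- roller: Loose steel roller with a dark rubber band, radius 18 mm, length 56 mm, 0.2 kg nominal; origin at its centre, axis along tray x. It lies in the shuttle's saddle between the two ridges and 2 mm from the side lips, and travels with the shuttle.
Things that resemble listed ones, but are neither listed nor needed, are in the scene too. Of the things that look like the roller, the middle-sized one is meant. Several things have the shape of the camera; the one meant has the colours described above.

How it is judged:
By the outcome, as a careful person would: the job done as asked, in the order asked, and still so for the second after the job is handed in, with the robot touching nothing.
It also fails if it takes over 72 s, if anything falls off the work surface, if the arm or the gripper's body presses on something with over 40 N, if the wrist force passes 120 N, or if a joint passes its speed limit or range.

## Working session

There is one attempt and no reset: what is moved stays moved. The work goes in short steps, Python scripts to look and compute and a tool call to move; the robot and the scene stay as the last step left them, time stands still between calls to the robot, and variables do not carry over. Pictures are saved under pics/ and viewed, at most 10 in all, crops included, and the job is handed in when it is done.

Besides the shell and the picture viewer there is one more tool, called after "Request:" as a command line: name --pt "numbers of a row" for each row, then --argument value for the rest. arm_command: Moves the arm, as the interface text tells. Its arguments: {"type":"object","properties":{"targets":{"type":"array"}},"required":["targets"]}

```bash
mkdir -p pics; ls
cat > h.py <<'E'
from bench import *
import numpy as np, cv2
def world(c,name=None,s=None):
    Z=c["range_z"];h,w=Z.shape
    u,v=np.meshgrid(np.arange(w),np.arange(h))
    P=np.stack([(u-c["cx"])*Z/c["fx"],(v-c["cy"])*Z/c["fy"],Z],-1)
    if "rvec" in c:
        R=cv2.Rodrigues(np.array(c["rvec"],float))[0];return (P-np.array(c["tvec"]).ravel())@R
    from scipy.spatial.transform import Rotation as Ro
    T=np.array(c["tool_from_camera"]);P=P@T[:3,:3].T+T[:3,3]
    return P@Ro.from_euler('xyz',s["tcp_rot"],degrees=True).as_matrix().T+np.array(s["position"])
E
python3 - <<'E'
from h import *
s=sense();print(s)
for n in("scene","top"):
    c=camera(n);cv2.imwrite(f"pics/{n}0.png",c["frame"][:,:,::-1]);np.savez(f"{n}0.npz",W=world(c),F=c["frame"])
    print(n,c["fx"],c["rvec"],c["tvec"])
E
```

```text
pics
{'clock': 0.0, 'joint_pos': array([68.41655908, 18.4399799 , -4.01532535, 83.17616067,  1.2923887 ,
       78.53944548, -3.25803836]), 'joint_vel': array([ 0.03435267, -0.08899046, -0.05151285,  0.08813308,  0.05693954,
        0.03654123, -0.00722033]), 'joint_efforts': array([ 2.54132783e-05, -4.93586719e+01, -3.82268149e-01, -3.14323032e+01,
        1.30087364e-02,  1.14169274e-02,  4.39837009e-06]), 'position': array([ 0.24736508, -0.60050629,  0.23020199]), 'tcp_rot': array([-1.79889511e+02,  3.24717724e-03,  2.23944663e+01]), 'force': array([ 0.07649385, -0.2551202 , -0.25517554]), 'ft_torque': array([ 0.00937389, -0.0095918 , -0.01164794]), 'grasp_force': 0.0, 'finger_gap': 0.9986995177587936}
scene 525.3069071141439 [ 2.03775719  0.70495904 -0.37736986] [-0.39462416 -0.09253731  1.63484754]
top 410.0615075611063 [ 2.03518439 -2.17608814  0.2404966 ] [0.0090843  0.52811464 1.22206476]
```

View pics/scene0.png

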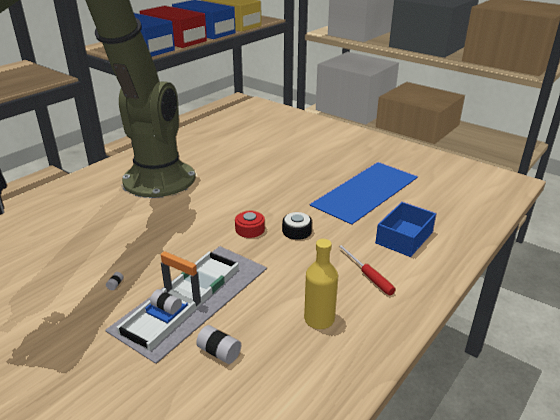

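View pics/top0.png

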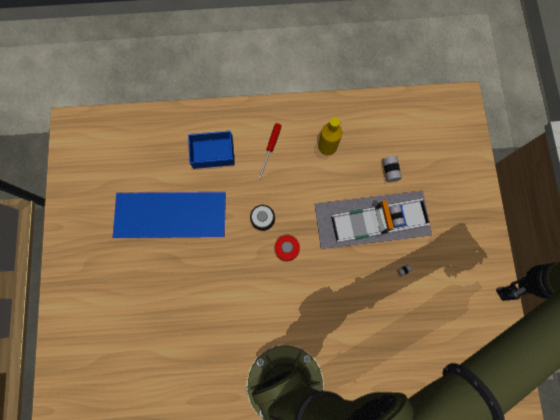

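The scene view shows the tray on the grey mat with its handle at about (180,262). The roller on the shuttle is near (165,300), and the black camera with a white top ring is at (297,225). The top view shows the handle at (386,216), the green-edged window at (360,222), the camera at (262,217), a red look-alike at (287,247) and the blue mat at (170,215). Next I'll measure these.

```bash
cat > m.py <<'E'
from h import *
def seg(n):
    d=np.load(n+"0.npz");W=d["W"];H=cv2.cvtColor(d["F"],cv2.COLOR_RGB2HSV).astype(int)
    h,s,v=H[...,0],H[...,1],H[...,2];x,y,z=W[...,0],W[...,1],W[...,2]
    ok=(x>.2)&(x<1.1)&(abs(y)<.8)
    def rep(name,m):
        P=W[m&ok].astype(np.float32)
        if len(P)<8: print(n,name,len(P));return
        r=cv2.minAreaRect(P[:,:2]*1000)
        print(n,name,len(P),"med",np.median(P,0).round(4),"rect",np.round(r[0],1),np.round(r[1],1),round(r[2],2),"z",np.percentile(P[:,2],[2,50,98]).round(4))
    rep("bluemat",(h>105)&(h<125)&(s>150)&(z<.012)&(y>.1)&(x<.68))
    rep("orange",(h>5)&(h<20)&(s>190)&(z>.08)&(z<.15)&(y<-.1)&(x<.68))
    rep("orange top",(h>5)&(h<20)&(s>190)&(z>.111)&(z<.15)&(y<-.1)&(x<.68))
    rep("green",(h>55)&(h<90)&(s>70)&(z>.0)&(z<.05)&(y<-.1))
    t=(z>.02)&(z<.035)&(y<-.1)&(y>-.5)&(x>.4)&(x<.62)
    rep("tray rim",t)
    rep("camera",(z>.04)&(z<.055)&(y<.1)&(y>-.1)&(x>.46)&(x<.62))
    rep("camera lens",(z>.02)&(z<.055)&(y<.1)&(y>-.1)&(x>.46)&(x<.62))
    rep("red",(z>.03)&(z<.055)&(y<.1)&(y>-.1)&(x<.5)&(x>.35))
    rep("roller",(z>.045)&(z<.07)&(y<-.2)&(y>-.6)&(x>.4)&(x<.6))
    rep("greymat",(z>.003)&(z<.012)&(s<60)&(y<-.1)&(y>-.6)&(x>.35)&(x<.66))
    rep("bottle",(h>20)&(h<32)&(s>200)&(z>.02)&(z<.25)&(x>.6))
    rep("bin",(h>105)&(h<125)&(s>120)&(z>.015)&(y>.0)&(z<.1))
for n in("top","scene"):seg(n)
E
python3 m.py
```

```text
top bluemat 4751 med [0.5378 0.3379 0.0056] rect [539.5 339.2] [359.4 144.9] 86.2 z [-0.0001  0.0056  0.0108]
top orange 150 med [ 0.4696 -0.3361  0.1173] rect [ 470.6 -337.8] [82.7 14.5] 6.83 z [0.104  0.1173 0.1222]
top orange top 135 med [ 0.4686 -0.3366  0.1175] rect [ 470.6 -337.8] [82.7 14.5] 6.83 z [0.1121 0.1175 0.1222]
top green 66 med [ 0.5006 -0.2676  0.0265] rect [ 536.5 -296.1] [ 74.1 250.6] 69.9 z [0.0133 0.0265 0.0311]
top tray rim 565 med [ 0.471  -0.3737  0.0255] rect [ 520.  -332.9] [183.8 302.2] 6.9 z [0.0204 0.0255 0.0328]
top camera 215 med [0.5077 0.0353 0.0423] rect [507.2  36.6] [66.  65.5] 33.22 z [0.0401 0.0423 0.0495]
top camera lens 497 med [0.5042 0.0361 0.0391] rect [506.7  36.7] [76.5 79. ] 88.49 z [0.0279 0.0391 0.0487]
top red 706 med [ 0.416  -0.0219  0.0392] rect [445.   -6.4] [179.3  78.6] 34.47 z [0.0318 0.0392 0.0484]
top roller 199 med [ 0.4787 -0.3834  0.0527] rect [ 476.6 -365.8] [87.3 76.5] 7.62 z [0.0453 0.0527 0.0653]
top greymat 2961 med [ 0.4767 -0.2925  0.0074] rect [ 502.3 -316. ] [193.8 358.4] 3.22 z [0.0033 0.0074 0.0117]
top bottle 5
[... 633 characters left out ...]
 ] 7.11 z [0.0203 0.0264 0.0331]
scene camera 272 med [0.5111 0.0351 0.043 ] rect [507.7  35.5] [69.1 69.1] 40.29 z [0.0402 0.043  0.0488]
scene camera lens 562 med [0.5186 0.0251 0.0397] rect [512.3  34.7] [79.9 75.7] 42.0 z [0.0212 0.0397 0.0484]
scene red 578 med [ 0.4218 -0.0339  0.0416] rect [447.3  -9.8] [172.6  81. ] 33.34 z [0.0314 0.0416 0.0489]
scene roller 476 med [ 0.485  -0.3846  0.0544] rect [ 477.7 -364.7] [91.1 79.8] 6.11 z [0.0457 0.0544 0.0685]
scene greymat 3625 med [ 0.5265 -0.3375  0.0081] rect [ 520.9 -312.1] [251.5 367.3] 6.67 z [0.0044 0.0081 0.0118]
scene bottle 0
scene bin 1595 med [0.7471 0.1742 0.0413] rect [630.8 147.5] [381.  167.2] 21.2 z [0.0162 0.0413 0.0629]
```

Request:
arm_command --pt "0.075 0.087 0.01 0 0 -0.01 1" --pt "0.19 0.22 0.02 0 0 -0.02 1" --pt "0.34 0.39 0.03 0 0 -0.04 1" --pt "0.49 0.57 0.05 0 0 -0.06 1" --pt "0.62 0.72 0.06 0 0 -0.075 1" --pt "0.72 0.83 0.067 0 0 -0.086 1" --pt "0.75 0.873 0.067 0 0 -0.086 1" --pt "0.75 0.873 0.067 0 0 -0.086 1" --pt "0.75 0.873 0.067 0 0 -0.086 1"

```text
clock: 1.23
position: [0.4708, -0.3414, 0.251]
tcp_rot: [180.0, 0.1, 6.7]
force: [-0.2, -0.2, -0.5]
finger_gap: 1.002
grasp_force: 0.0
```

Run:
```python
from h import *
s=sense();c=camera("wrist");print(s["clock"],s["position"],s["tcp_rot"],np.round(c["tool_from_camera"],3).tolist(),c["fx"])
W=world(c,s=s);np.savez("w1.npz",W=W,F=c["frame"]);cv2.imwrite("pics/w1.png",c["frame"][:,:,::-1])
H=cv2.cvtColor(c["frame"],cv2.COLOR_RGB2HSV).astype(int);h,S=H[...,0],H[...,1]
z=W[...,2]
for n,m in(("orange",(h>5)&(h<20)&(S>190)&(z>.111)&(z<.15)),("green",(h>55)&(h<90)&(S>70)&(z>0)&(z<.05)),("rim",(z>.02)&(z<.035)),("hi",(z>.045)&(z<.07))):
    P=W[m].astype(np.float32);print(n,len(P))
    if len(P)>8:
        r=cv2.minAreaRect(P[:,:2]*1000);print(np.median(P,0).round(4),np.round(r[0],1),np.round(r[1],1),round(r[2],2),P.min(0).round(3),P.max(0).round(3))
```

```text
1.225 [ 0.47081638 -0.34136495  0.25103954] [1.79965661e+02 8.63890423e-02 6.71817722e+00] [[0.0, -0.963, -0.269, 0.068], [1.0, 0.0, 0.001, 0.0], [-0.0, -0.269, 0.963, -0.143], [0.0, 0.0, 0.0, 1.0]] 346.1446729433037
orange 1552
[ 0.474  -0.3375  0.1187] [ 473.7 -338. ] [86.9 13.6] 6.75 [ 0.43  -0.349  0.112] [ 0.517 -0.326  0.121]
green 609
[ 0.4299 -0.2685  0.0276] [ 472.9 -337.8] [ 89.9 289.2] 6.67 [ 0.419 -0.483  0.018] [ 0.512 -0.192  0.03 ]
rim 6875
[ 0.4659 -0.3657  0.0265] [ 412.6 -290.7] [304.6 453.5] 30.81 [ 0.296 -0.492  0.02 ] [ 0.641 -0.044  0.035]
hi 2987
[ 0.4974 -0.3909  0.0501] [ 535.6 -367.5] [ 85.2 207.2] 87.78 [ 0.433 -0.413  0.045] [ 0.638 -0.324  0.07 ]
```

View pics/w1.png

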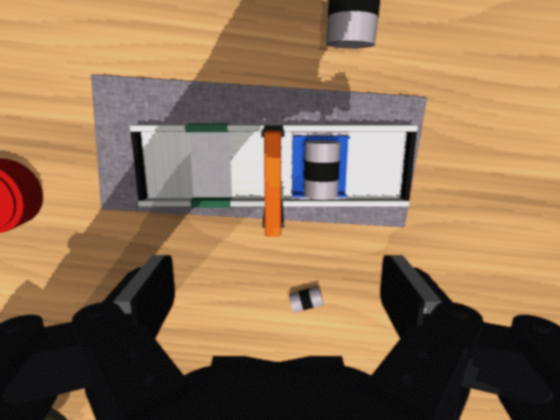

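The wrist view shows the grip bar at (273,180), the roller in its saddle at (322,168) and the green window edges at (208,127) and (210,203). The handle measures (0.4735, -0.338) with its top at z 0.118 and yaw 6.7°, which agrees with the stated sizes. I'll descend and grip.

Request:
arm_command --pt "0.004 0.005 -0.06 0 0 0 1" --pt "0.009 0.011 -0.16 0 0 0 1" --pt "0.009 0.011 -0.28 0 0 0 1" --pt "0.009 0.011 -0.39 0 0 0 1" --pt "0.009 0.011 -0.48 0 0 0 1" --pt "0.009 0.011 -0.53 0 0 0 1" --pt "0.009 0.011 -0.547 0 0 0 1" --pt "0.009 0.011 -0.547 0 0 0 1" --pt "0.009 0.011 -0.547 0 0 0 1" --pt "0.009 0.011 -0.547 0 0 0 -0.4" --pt "0.009 0.011 -0.547 0 0 0 -0.4" --pt "0.009 0.011 -0.547 0 0 0 -0.4"

```text
clock: 2.78
position: [0.4754, -0.3358, 0.0876]
tcp_rot: [180.0, -0.0, 6.9]
force: [-0.2, -0.0, 1.0]
finger_gap: 0.382
grasp_force: 0.0
```

Run:
```python
from h import *
s=sense();c=camera("wrist");print(s["clock"],s["position"],s["tcp_rot"],s["finger_gap"],s["force"])
cv2.imwrite("pics/w2.png",c["frame"][:,:,::-1]);W=world(c,s=s);np.savez("w2.npz",W=W,F=c["frame"])
```

```text
2.775 [ 0.4753724  -0.33583826  0.08755715] [ 1.79981040e+02 -1.08711792e-02  6.91247549e+00] 0.38155337981161697 [-0.24861522 -0.02656683  1.01178422]
```

View pics/w2.png

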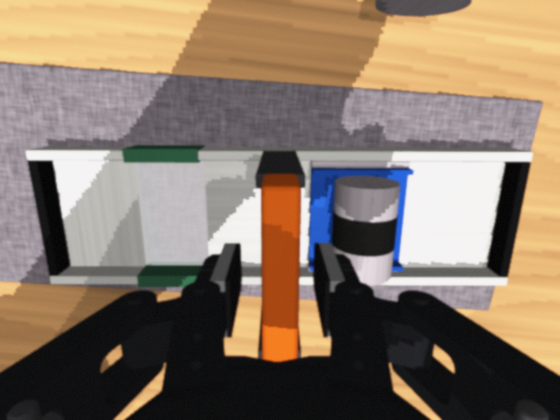

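The wrist view shows the open fingers straddling the bar evenly, with inner faces at columns 238 and 318 and the bar at 281. The blue shuttle spans columns 309 to 408. I'll close now and build a shuttle tracker.

Request:
arm_command --pt "0 0 0 0 0 0 -0.6" --pt "0 0 0 0 0 0 -0.75" --pt "0 0 0 0 0 0 -1" --pt "0 0 0 0 0 0 -1" --pt "0 0 0 0 0 0 -1" --pt "0 0 0 0 0 0 -1"

```text
clock: 3.58
position: [0.4755, -0.3363, 0.0876]
tcp_rot: [179.9, -0.0, 6.9]
force: [0.8, -2.7, 1.2]
finger_gap: 0.157
grasp_force: 59.8
```

```bash
cat > look.py <<'E'
from h import *
import sys
def look(save=None):
    s=sense();c=camera("wrist")
    if save: cv2.imwrite(save,c["frame"][:,:,::-1])
    Z=c["range_z"];H=cv2.cvtColor(c["frame"],cv2.COLOR_RGB2HSV).astype(int);h,S,V=H[...,0],H[...,1],H[...,2]
    u,v=np.meshgrid(np.arange(Z.shape[1]),np.arange(Z.shape[0]))
    P=np.stack([(u-c["cx"])*Z/c["fx"],(v-c["cy"])*Z/c["fy"],Z],-1)
    T=np.array(c["tool_from_camera"]);P=P@T[:3,:3].T+T[:3,3]
    x,y,z=P[...,0],-P[...,1],.081-P[...,2]   # tray frame approx
    b=(h>105)&(h<125)&(S>150)&(z<.03)&(z>0)&(abs(x)<.04)&(Z>0)&(abs(y)<.145)
    yb=y[b]; lo,hi=np.percentile(yb,[1,99]) if len(yb)>20 else (0,0)
    rim=(z>.012)&(z<.027)&(x>.035)&(x<.05)&(S<60)&(V>130)&(abs(y)<.14)
    k=np.polyfit(y[rim],z[rim],1) if rim.sum()>50 else (0,0)
    g=(h>55)&(h<90)&(S>70)&(abs(z)<.04)&(abs(y)<.12)&(x<.06)&(abs(x)>.03)
    gl,gh=np.percentile(y[g],[1,99]) if g.sum()>20 else (0,0)
    ro=(z>.038)&(z<.06)&(abs(x)<.03)&(abs(y-(lo+hi)/2)<.03)
    rx=np.array(s["tcp_rot"]);roll=((rx[0]-180+180)%360)-180
    print("t",round(s["clock"],3),"shuttle y %.1f (%.1f..%.1f) n%d"%((lo+hi)*500,lo*1e3,hi*1e3,len(yb)),"travel %.1f"%((lo+hi)*500+50),
      "win %.1f..%.1f"%(gl*1e3,gh*1e3),"roller %.1f n%d"%(np.median(y[ro])*1e3 if ro.sum() else 0,ro.sum()),
      "rimtilt %.2f z0 %.1f n%d"%(np.degrees(k[0]),k[1]*1e3,rim.sum()),"pos",np.round(s["position"],4),"tool roll %.3f pitch %.3f yaw %.2f"%(roll,rx[1],rx[2]),"F",np.round(s["force"],1),"gap %.3f gf %.0f"%(s["finger_gap"],s["grasp_force"]))
look(*sys.argv[1:])
E
python3 look.py
```

```text
t 3.575 shuttle y -50.5 (-79.8..-21.2) n3021 travel -0.5 win 48.5..90.5 roller -48.3 n5685 rimtilt 0.07 z0 20.0 n3703 pos [ 0.4755 -0.3363  0.0876] tool roll -0.056 pitch -0.029 yaw 6.90 F [ 0.8 -2.7  1.2] gap 0.157 gf 60
```

Request:
arm_command --pt "0 0 0.005 0 0 0 -1" --pt "0 0 0.017 0 0 0 -1" --pt "0 0 0.035 0.0008 0.0001 0 -1" --pt "0 0 0.06 0.0016 0.0002 0 -1" --pt "0 0 0.09 0.002 0.00024 0 -1" --pt "0 0 0.125 0.002 0.00024 0 -1" --pt "0 0 0.16 0.002 0.00024 0 -1" --pt "0 0 0.19 0.002 0.00024 0 -1" --pt "0 0 0.215 0.002 0.00024 0 -1"

```text
clock: 4.75
position: [0.4754, -0.3358, 0.1526]
tcp_rot: [-179.7, -0.0, 6.9]
force: [-0.5, -0.1, -9.3]
finger_gap: 0.155
grasp_force: 58.5
```

```bash
python3 look.py
```

```text
t 4.75 shuttle y -86.4 (-115.3..-57.5) n3394 travel -36.4 win 48.8..90.9 roller -83.2 n5630 rimtilt 0.27 z0 20.0 n3702 pos [ 0.4754 -0.3358  0.1526] tool roll 0.348 pitch -0.013 yaw 6.92 F [-0.5 -0.1 -9.3] gap 0.155 gf 58
```

Request:
arm_command --pt "0 0 0.02 -0.006 -0.0007 0 -1" --pt "0 0 0.028 -0.006 -0.0007 0 -1"

```text
clock: 5.05
position: [0.4755, -0.3351, 0.1605]
tcp_rot: [179.3, -0.0, 7.0]
force: [0.1, 0.5, -8.6]
finger_gap: 0.151
grasp_force: 58.8
```

```bash
python3 look.py
```

```text
t 5.05 shuttle y -112.2 (-144.1..-80.4) n3742 travel -62.2 win 49.0..90.9 roller -105.5 n5593 rimtilt 0.32 z0 20.0 n3652 pos [ 0.4755 -0.3351  0.1605] tool roll -0.736 pitch -0.008 yaw 6.96 F [ 0.1  0.5 -8.6] gap 0.151 gf 59
```

Request:
arm_command --pt "0 0 0 0.0095 0.00115 0 -1" --pt "0 0 0 0.0095 0.00115 0 -1"

```text
clock: 5.35
position: [0.4747, -0.3367, 0.1597]
tcp_rot: [-179.0, 0.1, 6.8]
force: [0.3, 0.3, -8.8]
finger_gap: 0.152
grasp_force: 58.9
```

```bash
python3 look.py pics/w3.png
```

```text
t 5.35 shuttle y -107.5 (-137.7..-77.3) n3766 travel -57.5 win 49.0..90.9 roller -102.9 n5619 rimtilt 0.30 z0 20.1 n3556 pos [ 0.4747 -0.3367  0.1597] tool roll 1.046 pitch 0.056 yaw 6.82 F [ 0.3  0.3 -8.8] gap 0.152 gf 59
```

View pics/w3.png

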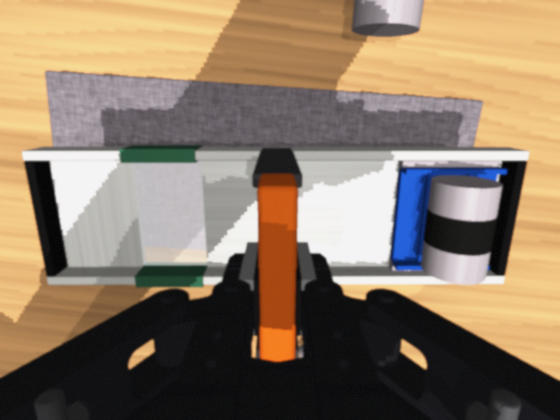

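The wrist view shows the shuttle at the −y stop with the roller in its saddle at (462,228), and the tray level in the grip. I'll carry it to the camera, using a 1° tilt to hold the shuttle on the stop.

Request:
arm_command --pt "0.001 0.01 0 0 0 0 -1" --pt "0.005 0.04 0 0 0 0 -1" --pt "0.012 0.089 0 0 0 0 -1" --pt "0.021 0.158 0 0 0 0 -1" --pt "0.031 0.238 0 0 0 0 -1" --pt "0.042 0.317 0 0 0 0 -1" --pt "0.052 0.396 0 0 0 0 -1" --pt "0.063 0.475 0 0 0 0 -1" --pt "0.073 0.554 0 0 0 0 -1" --pt "0.084 0.633 0 0 0 0 -1" --pt "0.093 0.705 0 0 0 0 -1" --pt "0.102 0.769 0 0 0 0 -1" --pt "0.109 0.826 0 0 0 0 -1" --pt "0.116 0.875 0 0 0 0 -1" --pt "0.121 0.917 0 0 0 0 -1" --pt "0.125 0.95 0 0 0 0 -1" --pt "0.129 0.976 0 0 0 0 -1" --pt "0.132 0.995 0 0 0 0 -1" --pt "0.132 1.0 0 0 0 0 -1" --pt "0.132 1.0 0 0 0 0 -1"

```text
clock: 7.9
position: [0.5148, -0.0361, 0.1602]
tcp_rot: [-179.0, 0.0, 6.9]
force: [0.1, 0.4, -8.5]
finger_gap: 0.151
grasp_force: 59.0
```

```bash
python3 look.py
python3 - <<'E'
from h import *
# lens position relative to tray from wrist impossible under tray; recheck with top camera
c=camera("top");W=world(c);np.savez("top1.npz",W=W,F=c["frame"]);cv2.imwrite("pics/top1.png",c["frame"][:,:,::-1])
E
```

```text
t 7.9 shuttle y -112.1 (-143.8..-80.3) n3802 travel -62.1 win 49.0..91.0 roller -105.9 n5601 rimtilt 0.32 z0 20.0 n3800 pos [ 0.5148 -0.0361  0.1602] tool roll 0.984 pitch 0.016 yaw 6.90 F [ 0.1  0.4 -8.5] gap 0.151 gf 59
```

View pics/top1.png

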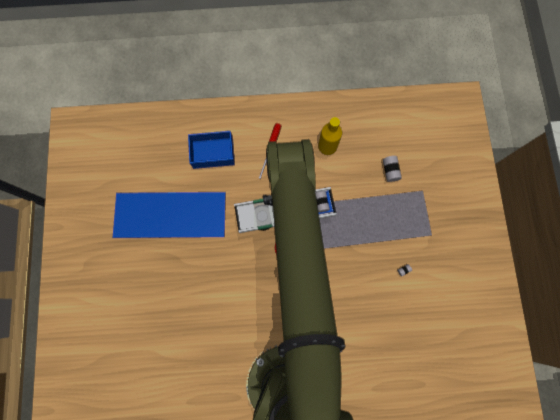

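The top view shows the tray's window end over the camera position at about (262,217), with the shuttle at the far end near (325,200). Next I'll run the shuttle gently toward the window.

Request:
arm_command --pt "0.002 0.002 0 -0.0099 -0.0012 0 -1" --pt "0.004 0.0045 0 -0.0099 -0.0012 0 -1" --pt "0.006 0.007 0 -0.0099 -0.0012 0 -1" --pt "0.008 0.009 0 -0.0099 -0.0012 0 -1" --pt "0.008 0.009 0 -0.0099 -0.0012 0 -1" --pt "0.008 0.009 0 -0.0099 -0.0012 0 -1" --pt "0.008 0.009 0 -0.0099 -0.0012 0 -1" --pt "0.008 0.009 0 -0.0099 -0.0012 0 -1"

```text
clock: 9.0
position: [0.5173, -0.0332, 0.1603]
tcp_rot: [179.2, 0.0, 6.9]
force: [-0.1, 0.4, -9.9]
finger_gap: 0.156
grasp_force: 58.9
```

```bash
python3 look.py;python3 look.py
```

```text
t 9.0 shuttle y -53.2 (-82.6..-23.9) n3054 travel -3.2 win 48.5..90.8 roller -51.3 n5654 rimtilt 0.17 z0 20.0 n3728 pos [ 0.5173 -0.0332  0.1603] tool roll -0.813 pitch 0.006 yaw 6.91 F [-0.1  0.4 -9.9] gap 0.156 gf 59
t 9.05 shuttle y -48.0 (-77.2..-18.7) n2916 travel 2.0 win 48.6..90.8 roller -46.3 n5667 rimtilt 0.17 z0 20.0 n3723 pos [ 0.5173 -0.0332  0.1603] tool roll -0.811 pitch 0.006 yaw 6.91 F [-0.7  0.1 -8.8] gap 0.152 gf 59
```

Request:
arm_command --pt "0 0 0 0.0055 0.00066 0 -1" --pt "0 0 0 0.0055 0.00066 0 -1" --pt "0 0 0 0.0055 0.00066 0 -1" --pt "0 0 0 0.0055 0.00066 0 -1" --pt "0 0 0 0.0055 0.00066 0 -1"

```text
clock: 9.72
position: [0.5173, -0.0331, 0.1603]
tcp_rot: [-179.8, 0.0, 6.9]
force: [0.6, 0.4, -8.5]
finger_gap: 0.157
grasp_force: 58.9
```

```bash
python3 look.py;python3 look.py
```

```text
t 9.725 shuttle y 32.3 (15.1..49.4) n1555 travel 82.3 win 48.3..90.3 roller 23.8 n3213 rimtilt -0.04 z0 20.0 n3716 pos [ 0.5173 -0.0331  0.1603] tool roll 0.186 pitch 0.005 yaw 6.93 F [ 0.6  0.4 -8.5] gap 0.157 gf 59
t 9.775 shuttle y 34.5 (15.2..53.9) n1559 travel 84.5 win 48.2..90.4 roller 26.5 n3950 rimtilt -0.06 z0 20.0 n3719 pos [ 0.5173 -0.0331  0.1603] tool roll 0.186 pitch 0.003 yaw 6.92 F [ 0.1  0.  -8.2] gap 0.152 gf 59
```

Request:
arm_command --pt "0 0 0 0.0028 0.00034 0 -1" --pt "0 0 0 0.0028 0.00034 0 -1" --pt "0 0 0 0.0028 0.00034 0 -1" --pt "0 0 0 0.0028 0.00034 0 -1"

```text
clock: 10.32
position: [0.5173, -0.0331, 0.1602]
tcp_rot: [-179.3, 0.0, 6.9]
force: [0.1, -0.7, -8.7]
finger_gap: 0.154
grasp_force: 58.9
```

```bash
python3 look.py;python3 look.py
```

```text
t 10.325 shuttle y 57.3 (27.8..86.8) n3229 travel 107.3 win 48.0..90.3 roller 53.9 n5661 rimtilt -0.16 z0 20.0 n3697 pos [ 0.5173 -0.0331  0.1602] tool roll 0.698 pitch 0.007 yaw 6.92 F [ 0.1 -0.7 -8.7] gap 0.154 gf 59
t 10.375 shuttle y 58.8 (29.3..88.2) n3244 travel 108.8 win 48.0..90.4 roller 55.3 n5634 rimtilt -0.17 z0 20.0 n3702 pos [ 0.5173 -0.0331  0.1602] tool roll 0.697 pitch 0.007 yaw 6.92 F [ 0.5 -0.1 -8.6] gap 0.154 gf 59
```

Request:
arm_command --pt "0 0 0 -0.002 -0.00024 0 -1" --pt "0 0 0 -0.002 -0.00024 0 -1" --pt "0 0 0 -0.002 -0.00024 0 -1" --pt "0 0 0 -0.0027 -0.00032 0 -1"

```text
clock: 10.92
position: [0.5173, -0.0332, 0.1603]
tcp_rot: [-179.8, 0.0, 6.9]
force: [-0.5, 0.4, -9.3]
finger_gap: 0.152
grasp_force: 59.0
```

```bash
python3 look.py;python3 look.py
```

```text
t 10.925 shuttle y 66.2 (36.6..95.7) n3308 travel 116.2 win 47.7..90.3 roller 62.6 n5631 rimtilt -0.21 z0 20.0 n3704 pos [ 0.5173 -0.0332  0.1603] tool roll 0.205 pitch 0.004 yaw 6.90 F [-0.5  0.4 -9.3] gap 0.152 gf 59
t 10.975 shuttle y 66.3 (36.8..95.8) n3291 travel 116.3 win 47.8..90.2 roller 62.6 n5636 rimtilt -0.20 z0 20.0 n3708 pos [ 0.5173 -0.0331  0.1602] tool roll 0.205 pitch 0.006 yaw 6.91 F [-1.1 -0.2 -9.4] gap 0.150 gf 59
```

Request:
arm_command --pt "0 0 0 -0.0006 -7e-05 0 -1" --pt "0 0 0 -0.0006 -7e-05 0 -1" --pt "0 0 0 -0.0006 -7e-05 0 -1" --pt "0 0 0 0.0002 2e-05 0 -1" --pt "0 0 0 0.0002 2e-05 0 -1"

```text
clock: 11.65
position: [0.5173, -0.0333, 0.1602]
tcp_rot: [-179.8, 0.0, 6.9]
force: [-1.0, -0.0, -9.1]
finger_gap: 0.154
grasp_force: 58.9
```

```bash
python3 look.py;python3 look.py
```

```text
t 11.65 shuttle y 70.9 (41.3..100.5) n3290 travel 120.9 win 47.8..90.1 roller 67.2 n5635 rimtilt -0.21 z0 20.0 n3708 pos [ 0.5173 -0.0333  0.1602] tool roll 0.249 pitch 0.008 yaw 6.90 F [-1.  -0.  -9.1] gap 0.154 gf 59
t 11.7 shuttle y 71.2 (41.6..100.8) n3279 travel 121.2 win 47.8..89.8 roller 67.4 n5635 rimtilt -0.21 z0 20.0 n3710 pos [ 0.5173 -0.0332  0.1602] tool roll 0.250 pitch 0.006 yaw 6.90 F [-0.5  0.2 -7.3] gap 0.154 gf 59
```

Request:
arm_command --pt "0 0 0 0.0011 0.00013 0 -1" --pt "0 0 0 0.0011 0.00013 0 -1" --pt "0 0 0 0.0006 7e-05 0 -1" --pt "0 0 0 0 0 0 -1"

```text
clock: 12.25
position: [0.5173, -0.0331, 0.1603]
tcp_rot: [-179.8, 0.0, 6.9]
force: [0.7, 0.1, -8.8]
finger_gap: 0.153
grasp_force: 58.9
```

```bash
python3 look.py;python3 look.py
```

```text
t 12.25 shuttle y 70.8 (41.3..100.4) n3277 travel 120.8 win 47.8..90.1 roller 67.1 n5633 rimtilt -0.23 z0 20.0 n3695 pos [ 0.5173 -0.0331  0.1603] tool roll 0.242 pitch 0.004 yaw 6.91 F [ 0.7  0.1 -8.8] gap 0.153 gf 59
t 12.3 shuttle y 70.4 (40.9..100.0) n3311 travel 120.4 win 47.8..90.0 roller 66.6 n5646 rimtilt -0.23 z0 20.0 n3710 pos [ 0.5173 -0.033   0.1603] tool roll 0.242 pitch 0.005 yaw 6.92 F [-1.  -0.  -9.4] gap 0.156 gf 59
```

Request:
arm_command --pt "0 0 0 0 0 0 -1" --pt "0 0 0 0 0 0 -1" --pt "0 0 0 0 0 0 -1" --pt "0 0 0 0 0 0 -1" --pt "0 0 0 0 0 0 -1"

```text
clock: 12.98
position: [0.5173, -0.0331, 0.1603]
tcp_rot: [-179.8, 0.0, 6.9]
force: [-0.9, 0.1, -9.0]
finger_gap: 0.154
grasp_force: 58.9
```

```bash
python3 look.py;python3 look.py
```

```text
t 12.975 shuttle y 68.5 (38.9..98.0) n3297 travel 118.5 win 47.8..90.1 roller 64.8 n5643 rimtilt -0.21 z0 20.0 n3700 pos [ 0.5173 -0.0331  0.1603] tool roll 0.249 pitch 0.005 yaw 6.92 F [-0.9  0.1 -9. ] gap 0.154 gf 59
t 13.025 shuttle y 68.4 (38.9..98.0) n3308 travel 118.4 win 47.8..90.0 roller 64.7 n5639 rimtilt -0.21 z0 20.0 n3708 pos [ 0.5173 -0.0331  0.1603] tool roll 0.249 pitch 0.004 yaw 6.91 F [ 0.7  0.2 -9. ] gap 0.153 gf 59
```

Request:
arm_command --pt "0 0 0 0 0 0 -1" --pt "0 0 0 0 0 0 -1" --pt "0 0 0 0 0 0 -1" --pt "0 0 0 0 0 0 -1" --pt "0 0 0 0 0 0 -1" --pt "0 0 0 0 0 0 -1" --pt "0 0 0 0 0 0 -1" --pt "0 0 0 0 0 0 -1"

```text
clock: 14.08
position: [0.5173, -0.0331, 0.1602]
tcp_rot: [-179.7, 0.0, 6.9]
force: [-0.5, -0.4, -8.9]
finger_gap: 0.153
grasp_force: 58.9
```

```bash
python3 look.py;python3 - <<'E'
from h import *
c=camera("scene");cv2.imwrite("pics/sc2.png",cv2.resize(c["frame"][120:360,120:400,::-1],None,fx=2,fy=2))
E
```

```text
t 14.075 shuttle y 68.3 (38.7..97.9) n3297 travel 118.3 win 47.7..90.0 roller 64.6 n5634 rimtilt -0.22 z0 20.0 n3711 pos [ 0.5173 -0.0331  0.1602] tool roll 0.250 pitch 0.005 yaw 6.92 F [-0.5 -0.4 -8.9] gap 0.153 gf 59
```

View pics/sc2.png

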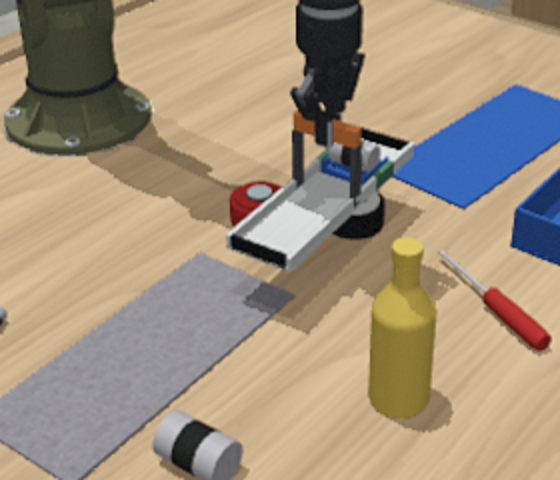

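The scene crop shows the window and roller over the black camera at (355,205), with a clear gap. The shuttle is stuck still at 118.3 mm of travel. I'll hold it for 4.5 s more.

Request:
arm_command --pt "0 0 0 0 0 0 -1" --pt "0 0 0 0 0 0 -1" --pt "0 0 0 0 0 0 -1" --pt "0 0 0 0 0 0 -1" --pt "0 0 0 0 0 0 -1" --pt "0 0 0 0 0 0 -1" --pt "0 0 0 0 0 0 -1" --pt "0 0 0 0 0 0 -1" --pt "0 0 0 0 0 0 -1" --pt "0 0 0 0 0 0 -1" --pt "0 0 0 0 0 0 -1" --pt "0 0 0 0 0 0 -1" --pt "0 0 0 0 0 0 -1" --pt "0 0 0 0 0 0 -1" --pt "0 0 0 0 0 0 -1" --pt "0 0 0 0 0 0 -1" --pt "0 0 0 0 0 0 -1" --pt "0 0 0 0 0 0 -1" --pt "0 0 0 0 0 0 -1" --pt "0 0 0 0 0 0 -1"

```text
clock: 16.68
position: [0.5173, -0.0331, 0.1603]
tcp_rot: [-179.8, 0.0, 6.9]
force: [0.2, 0.2, -9.1]
finger_gap: 0.154
grasp_force: 58.9
```

Request:
arm_command --pt "0 0 0 0 0 0 -1" --pt "0 0 0 0 0 0 -1" --pt "0 0 0 0 0 0 -1" --pt "0 0 0 0 0 0 -1" --pt "0 0 0 0 0 0 -1" --pt "0 0 0 0 0 0 -1" --pt "0 0 0 0 0 0 -1" --pt "0 0 0 0 0 0 -1" --pt "0 0 0 0 0 0 -1" --pt "0 0 0 0 0 0 -1" --pt "0 0 0 0 0 0 -1" --pt "0 0 0 0 0 0 -1" --pt "0 0 0 0 0 0 -1" --pt "0 0 0 0 0 0 -1" --pt "0 0 0 0 0 0 -1" --pt "0 0 0 0 0 0 -1"

```text
clock: 18.68
position: [0.5173, -0.0331, 0.1603]
tcp_rot: [-179.7, 0.0, 6.9]
force: [0.5, -0.6, -8.5]
finger_gap: 0.154
grasp_force: 58.9
```

```bash
python3 look.py
```

```text
t 18.675 shuttle y 68.4 (38.8..97.9) n3304 travel 118.4 win 47.8..90.2 roller 64.7 n5625 rimtilt -0.22 z0 20.0 n3701 pos [ 0.5173 -0.0331  0.1603] tool roll 0.250 pitch 0.006 yaw 6.92 F [ 0.5 -0.6 -8.5] gap 0.154 gf 59
```

Request:
arm_command --pt "0 0 0 -0.0014 -0.00017 0 -1" --pt "0 0 0 -0.0014 -0.00017 0 -1" --pt "0 0 0 -0.0014 -0.00017 0 -1" --pt "0 0 0 -0.0014 -0.00017 0 -1" --pt "0 0 0 -0.0014 -0.00017 0 -1" --pt "0 0 0 -0.0014 -0.00017 0 -1" --pt "0 0 0 -0.0014 -0.00017 0 -1" --pt "0 0 0 -0.0014 -0.00017 0 -1" --pt "0 0 0 -0.0008 -0.0001 0 -1" --pt "0 0 0 -0.0004 -5e-05 0 -1"

```text
clock: 19.98
position: [0.5173, -0.0332, 0.1603]
tcp_rot: [-179.8, 0.0, 6.9]
force: [0.4, 1.0, -8.2]
finger_gap: 0.151
grasp_force: 58.9
```

```bash
python3 look.py;python3 look.py
```

```text
t 19.975 shuttle y 90.5 (61.3..119.7) n3409 travel 140.5 win 47.8..89.8 roller 86.5 n5619 rimtilt -0.27 z0 20.0 n3699 pos [ 0.5173 -0.0332  0.1603] tool roll 0.180 pitch 0.004 yaw 6.91 F [ 0.4  1.  -8.2] gap 0.151 gf 59
t 20.025 shuttle y 92.2 (63.1..121.4) n3426 travel 142.2 win 47.8..89.9 roller 88.3 n5611 rimtilt -0.28 z0 20.0 n3699 pos [ 0.5173 -0.0332  0.1603] tool roll 0.179 pitch 0.004 yaw 6.91 F [ 0.1  0.3 -9.4] gap 0.153 gf 59
```

Request:
arm_command --pt "0 0 0 0 0 0 -1" --pt "0 0 0 0 0 0 -1" --pt "0 0 0 0 0 0 -1" --pt "0 0 0 0 0 0 -1" --pt "0 0 0 -0.001 -0.0001 0 -1" --pt "0 0 0 -0.002 -0.0002 0 -1" --pt "0 0 0 -0.004 -0.0005 0 -1" --pt "0 0 0 -0.006 -0.0007 0 -1" --pt "0 0 0 -0.0077 -0.0009 0 -1" --pt "0 0 0 -0.0077 -0.0009 0 -1"

```text
clock: 21.32
position: [0.5173, -0.0329, 0.1602]
tcp_rot: [178.8, 0.0, 6.9]
force: [0.2, -0.5, -8.4]
finger_gap: 0.156
grasp_force: 59.1
```

```bash
python3 look.py
```

```text
t 21.325 shuttle y 111.6 (80.6..142.5) n3840 travel 161.6 win 47.8..89.8 roller 106.3 n5594 rimtilt -0.36 z0 20.0 n3693 pos [ 0.5173 -0.0329  0.1602] tool roll -1.218 pitch 0.013 yaw 6.93 F [ 0.2 -0.5 -8.4] gap 0.156 gf 59
```

Request:
arm_command --pt "0 0.0042 0 0 0 0 -1" --pt "0.001 0.0167 0 0 0 -0.001 -1" --pt "0.003 0.0377 0 0 0 -0.003 -1" --pt "0.005 0.0667 0 0 0 -0.005 -1" --pt "0.0075 0.1043 0 0 0 -0.008 -1" --pt "0.011 0.15 0 0 0 -0.0115 -1" --pt "0.0147 0.2043 0 0 0 -0.0155 -1" --pt "0.019 0.2667 0 0 0 -0.02 -1" --pt "0.024 0.3377 0 0 0 -0.025 -1" --pt "0.0297 0.4127 0 0 0 -0.03 -1" --pt "0.035 0.4877 0 0 0 -0.035 -1" --pt "0.0405 0.5627 0 0 0 -0.04 -1" --pt "0.046 0.6377 0 0 0 -0.045 -1" --pt "0.0513 0.7127 0 0 0 -0.0495 -1" --pt "0.0567 0.7877 0 0 0 -0.0535 -1" --pt "0.062 0.8627 0 0 0 -0.0565 -1" --pt "0.0673 0.9377 0 0 0 -0.0583 -1"

```text
clock: 23.5
position: [0.537, 0.2495, 0.16]
tcp_rot: [178.8, 0.1, -3.6]
force: [0.7, 0.0, -8.9]
finger_gap: 0.151
grasp_force: 59.0
```

Request:
arm_command --pt "0.005 0.0703 0 0 0 0 -1" --pt "0.0094 0.1313 0 0 0 0 -1" --pt "0.0131 0.183 0 0 0 0 -1" --pt "0.0162 0.2257 0 0 0 0 -1" --pt "0.0186 0.2587 0 0 0 0 -1" --pt "0.0203 0.2823 0 0 0 0 -1" --pt "0.0213 0.297 0 0 0 0 -1" --pt "0.0217 0.3023 0 0 0 0 -1" --pt "0.0217 0.3023 0 0 0 0 -1" --pt "0.0217 0.3023 0 0 0 0 -1" --pt "0.0217 0.3023 0 0 0 0 -1"

```text
clock: 24.88
position: [0.5441, 0.3385, 0.1603]
tcp_rot: [178.8, 0.0, -3.6]
force: [0.3, -0.0, -8.4]
finger_gap: 0.152
grasp_force: 59.0
```

```bash
python3 look.py pics/w4.png
python3 - <<'E'
from h import *
s=sense();c=camera("wrist");W=world(c,s=s);H=cv2.cvtColor(c["frame"],cv2.COLOR_RGB2HSV).astype(int)
z=W[...,2];m=(H[...,0]>105)&(H[...,0]<125)&(H[...,1]>150)&(z<.02)&(z>-.01)&(c["range_z"]>0)
P=W[m].astype(np.float32);print(len(P),P.min(0),P.max(0))
r=cv2.minAreaRect(P[:,:2]*1000);print(r,np.median(P[:,2]))
np.savez("w4.npz",W=W,m=m)
E
```

```text
t 24.875 shuttle y 111.4 (80.5..142.4) n3855 travel 161.4 win 47.7..89.8 roller 106.2 n5574 rimtilt -0.42 z0 19.8 n3917 pos [0.5441 0.3385 0.1603] tool roll -1.230 pitch 0.006 yaw -3.61 F [ 0.3 -0.  -8.4] gap 0.152 gf 59
18796 [0.56566477 0.15716909 0.00380626] [0.6242877  0.51390195 0.00948207]
((596.3356323242188, 335.56298828125), (357.4268798828125, 38.27340316772461), 86.22809600830078) 0.0067761955
```

View pics/w4.png

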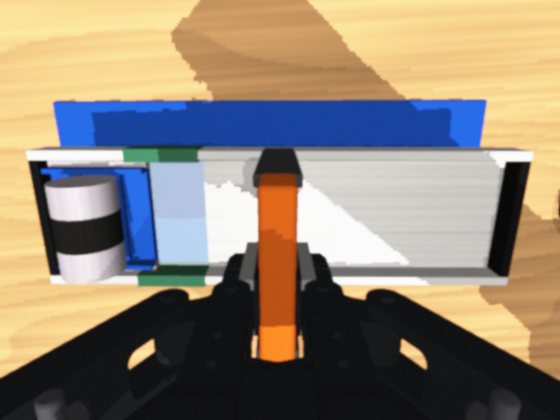

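The wrist view shows the tray over the blue mat, with the shuttle at the +y stop and the roller seated at (85,228). The mat centre comes out at (0.541, 0.339) with yaw −3.8°. I'll lower toward it.

Request:
arm_command --pt "-0.001 0.001 -0.005 0 0 -0.0004 -1" --pt "-0.003 0.003 -0.02 0 0 -0.0008 -1" --pt "-0.0043 0.004 -0.045 0 0 -0.0008 -1" --pt "-0.0043 0.004 -0.075 0 0 -0.0008 -1" --pt "-0.0043 0.004 -0.105 0 0 -0.0008 -1" --pt "-0.0043 0.004 -0.135 0 0 -0.0008 -1" --pt "-0.0043 0.004 -0.163 0 0 -0.0008 -1" --pt "-0.0043 0.004 -0.187 0.002 -0.0001 -0.0008 -1" --pt "-0.0043 0.004 -0.204 0.004 -0.0003 -0.0008 -1" --pt "-0.0043 0.004 -0.213 0.006 -0.0004 -0.0008 -1" --pt "-0.0043 0.004 -0.216 0.0074 -0.0005 -0.0008 -1" --pt "-0.0043 0.004 -0.216 0.0074 -0.0005 -0.0008 -1"

```text
clock: 26.48
position: [0.5429, 0.34, 0.0957]
tcp_rot: [-179.9, -0.0, -3.7]
force: [0.7, 0.4, -9.5]
finger_gap: 0.151
grasp_force: 59.0
```

```bash
python3 look.py
```

```text
t 26.475 shuttle y 111.4 (80.3..142.4) n3867 travel 161.4 win 47.7..89.8 roller 106.0 n5591 rimtilt -0.48 z0 20.0 n3622 pos [0.5429 0.34   0.0957] tool roll 0.128 pitch -0.018 yaw -3.74 F [ 0.7  0.4 -9.5] gap 0.151 gf 59
```

Request:
arm_command --pt "0 0 -0.003 0.0007 0 0 -1" --pt "0 0 -0.008 0.0014 -0.0001 0 -1" --pt "0 0 -0.013 0.0014 -0.0001 0 -1" --pt "0 0 -0.017 0.0014 -0.0001 0 -1" --pt "0 0 -0.02 0.0014 -0.0001 0 -1" --pt "0 0 -0.0225 0.0014 -0.0001 0 -1" --pt "0 0 -0.0245 0.0016 -0.0001 0 -1" --pt "0 0 -0.026 0.0018 -0.0001 0 -1" --pt "0 0 -0.026 0.0018 -0.0001 0 -1"

```text
clock: 27.65
position: [0.5427, 0.3401, 0.0877]
tcp_rot: [-179.6, 0.0, -3.7]
force: [0.6, 0.0, -8.4]
finger_gap: 0.153
grasp_force: 59.1
```

```bash
python3 look.py
```

```text
t 27.65 shuttle y 111.1 (79.7..142.4) n3872 travel 161.1 win 47.6..89.7 roller 105.6 n5548 rimtilt -0.53 z0 19.9 n3624 pos [0.5427 0.3401 0.0877] tool roll 0.449 pitch 0.004 yaw -3.73 F [ 0.6  0.  -8.4] gap 0.153 gf 59
```

Request:
arm_command --pt "0 0 -0.001 0 0 0 -1" --pt "0 0 -0.002 0 0 0 -1" --pt "0 0 -0.003 0 0 0 -1" --pt "0 0 -0.004 0 0 0 -1" --pt "0 0 -0.004 0 0 0 -1"

```text
clock: 28.32
position: [0.5427, 0.3402, 0.0876]
tcp_rot: [-179.6, -0.0, -3.7]
force: [-3.6, -3.4, 2.7]
finger_gap: 0.154
grasp_force: 60.9
```

```bash
python3 look.py
```

```text
t 28.325 shuttle y 111.1 (79.8..142.4) n3877 travel 161.1 win 47.5..89.7 roller 105.6 n5553 rimtilt -0.49 z0 20.0 n3616 pos [0.5427 0.3402 0.0876] tool roll 0.428 pitch -0.019 yaw -3.73 F [-3.6 -3.4  2.7] gap 0.154 gf 61
```

Request:
arm_command --pt "0 0 0 0 0 0 -0.6" --pt "0 0 0 0 0 0 -0.4" --pt "0 0 0 0 0 0 -0.2" --pt "0 0 0 0 0 0 0" --pt "0 0 0 0 0 0 0" --pt "0 0 0 0 0 0 0"

```text
clock: 29.12
position: [0.5427, 0.3401, 0.0864]
tcp_rot: [-179.6, 0.0, -3.7]
force: [-0.4, -0.4, -0.6]
finger_gap: 0.499
grasp_force: 0.0
```

```bash
python3 look.py
```

```text
t 29.125 shuttle y 111.1 (79.8..142.5) n3939 travel 161.1 win 47.9..89.9 roller 105.2 n5846 rimtilt -0.48 z0 21.3 n3627 pos [0.5427 0.3401 0.0864] tool roll 0.443 pitch 0.013 yaw -3.73 F [-0.4 -0.4 -0.6] gap 0.499 gf 0
```

Request:
arm_command --pt "0 0 0.02 0 0 0 0" --pt "0 0 0.06 0 0 0 0" --pt "0 0 0.12 0 0 0 0" --pt "0 0 0.2 0 0 0 0" --pt "0 0 0.3 0 0 0 0" --pt "0 0 0.4 0 0 0 0" --pt "0 0 0.48 0 0 0 0" --pt "0 0 0.53 0 0 0 0" --pt "0 0 0.55 0 0 0 0" --pt "0 0 0.55 0 0 0 0" --pt "0 0 0.55 0 0 0 0"

```text
clock: 30.55
position: [0.5423, 0.3397, 0.2503]
tcp_rot: [-179.6, 0.1, -3.7]
force: [-0.8, -0.0, -0.0]
finger_gap: 0.501
grasp_force: 0.0
```

Run:
```python
from h import *
s=sense();c=camera("wrist");W=world(c,s=s);cv2.imwrite("pics/w5.png",c["frame"][:,:,::-1])
H=cv2.cvtColor(c["frame"],cv2.COLOR_RGB2HSV).astype(int);h,S=H[...,0],H[...,1];z=W[...,2]
inb=(abs(W[...,0]-.54)<.12)&(abs(W[...,1]-.34)<.25)
print(s["clock"],s["position"])
for n,m in(("orange",(h>5)&(h<20)&(S>190)&(z>.111)&(z<.15)),("mat",(h>105)&(h<125)&(S>150)&(z<.012)&(z>0)),("rim",(z>.02)&(z<.031)&(S<60)),("roller",(z>.046)&(z<.07)&(W[...,1]>.4))):
    P=W[m&inb].astype(np.float32);r=cv2.minAreaRect(P[:,:2]*1000);print(n,len(P),np.round(r[0],1),np.round(r[1],1),round(r[2],2),P[:,2].max())
```

```text
30.55 [0.54234208 0.33970296 0.25031931]
orange 1534 [540.7 339.3] [13.6 87.3] 86.03 0.121262215
mat 16768 [540.6 338.7] [356.5 147.7] 86.67 0.011565014
rim 3683 [540.2 339.7] [298.7  88.4] 86.25 0.029219562
roller 1744 [547.6 450.6] [32.8 56.5] 85.84 0.057775196
```

View pics/w5.png

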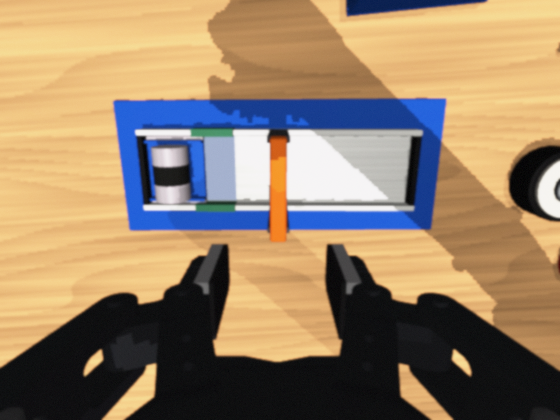

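The wrist view shows the tray centred on the blue mat and lined up with it to within 1 mm and about 0.5°, with the roller in its saddle at (171,175). Everything is at rest, so I'm handing in.

```bash
python3 -c "
from bench import *
print(hand_in())"
```

```text
the job is handed in; nothing more can be done
None
```

The job is handed in: the roller stayed over the lens and the middle of the window for more than 5 s, and the tray then went down centred and aligned on the blue mat, released, with the roller still in its saddle.

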